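Interleave two boards in the sloped laminating jig and latch the stack

ROBOT

A 6-joint arm with a two-finger parallel gripper is mounted at the origin on the work surface. World frame = base frame: x ahead of the robot, y to its left, z up, the work surface at z = 0. Lengths are in m, angles in rad, forces in N, time in s.
With the tool pointing down it reaches from about 0.35 to 0.85 m from the base axis. Payload 8.1 kg.
Tool frame: the origin (TCP) lies at the very end of the fingers, on their centre line; the grasp point (between the pads) lies 19 mm behind it; z points along the fingers, y is the line along which they close (so a half turn about z gives the same grasp; the last joint's range is limited). The gripper opens to 93 mm and grips with 3 to 60 N. Pads are 15 mm wide; open, the fingers measure 128 mm over their backs; the gripper's body (75 mm by 188 mm) begins 65 mm behind the grasp point.
Start: joints at [-1.359, 0.13, 1.488, -0, 1.523, -0.085], TCP at [0.175, -0.574, 0.219] pointing down, gripper open.
Joint ranges: [-2.96, 2.96], [-0.89, 2.26], [0.02, 2.5], [-1.34, 4.48], [0, 2.73], [-2.66, 2.66]. Speed limits (rad/s): [2.39, 2.39, 2.79, 3.14, 3.14, 3.14].

INTERFACE

Orientations are given as a rotation vector (axis times angle).
In Python, from plant import robot, imaging gives the robot as it stands.
- The arm moves only by the tool jog_arm, never from a script. Its argument "rows" is a list of rows, each a list of 2 entries, a list of its own where there are three numbers: the shift along the tool's x, y, z each as a share of 0.2 m, from -1 to 1, then the turn, a rotation vector about the tool's x, y, z each as a share of pi/2 rad, from -1 to 1. A call has 1 to 5 rows; each row is the pose to reach, as a shift and turn from the pose commanded when the call began, along the tool's axes at that moment; what a row does not reach only later rows make up. A row lasts 1/10 s, in which the tool goes at most 50 mm and 8.59 degrees, less where a joint would pass 70% of its speed; a pose out of reach is approached as far as the arm can. A call with a number of a shift or a turn outside -1 to 1 is refused whole. A call with a gripper value outside its range is refused whole. "hand" is the closure, from -1 (fully open) to 1 (shut), set as the call begins (left out, the last holds). The fingers move at their own pace and stop on an object; "squeeze" is the grip in N (left out, the last holds). Time passes only in rows, so rows that repeat a pose let the fingers close. It gives the time, the measured TCP pose, the force, the opening and the grip force at its end, in the units of the state.
- robot.read_state(): the state, without advancing time (a new reading comes with each control period).
- imaging.read_camera(name): name is "scene" or "top" or "wrist"; returns a dict with "frame" (420x560x3 uint8, red, green, blue), "vertical_fov" (degrees; the focal length in pixels is half the picture's height over the tangent of half this angle, whatever the lens; pixels are square), "cx", "cy" (the principal point, pixels), "k1" (the pictures are not rectified: a ray, as slopes to the right and down, at radius r is drawn at 1 + k1 r^2 times it, then the intrinsics apply), "R" (3x3) and "t" (3): a world point X has camera coordinates R X + t. Camera axes: x right, y down, z forward; pixel columns grow to the right and rows downward; lengths in m; the calibration is good to about 2 mm. A picture is of the moment at which its call begins. There is no depth.
- robot.close_job(): hands the job in; it is judged then, once.
The state is a dict: "t": time; "q": joint angles; "dq": joint speeds; "joint_torque": joint torques, N m; "tool_pos": TCP position; "orientation": TCP orientation; "force": force on the tool from outside, world axes, zero at the start; "wrist_torque": the same for the moment, N m; "opening": finger opening in m; "gripper_force": force on a finger pad.
Only numpy, scipy, OpenCV 4.12 (cv2) and the standard library are available. Lean on these libraries where they do the work, as an engineer would, in place of code of your own. Each camera call takes 0.05 s, during which the arm holds its last target. There are 200 camera calls.

TASK

One wooden board already lies on the green sloped bed of the laminating jig. Lay the white separator sheet on it, then stack the second wooden board on the sheet, both set down gently (not dropped), flush with the board underneath and up against the low fence; then push the red knob of the hold-down slide fully home so that its tongue covers the end of the stack. Leave everything else on the bench where it is.

Things in the scene. Friction and masses are not known exactly. Their poses are not given: they have to be found in the camera images.
- bed: Green bed of the fixed jig, 100 mm wide, sloping 30 degrees. Origin: on its face, middle of the fence's foot. x points down the slope (away from the robot), y across, z out of the face. Fence at the low end: inner face at x = 0, 30 mm high; sides open. An aluminium block (x = -172 to -270 mm, 60 mm wide, 53 mm high with its rails) carries the slide.
- base_board: First light wooden board, 160 x 60 x 16 mm, loose, lying on the bed against the fence, spanning bed x = -160 to 0 mm, y = -30 to 30 mm; the two further layers belong straight over it (finished stack 38 mm thick). Origin at its centre; x along its length, y across its width, z through its thickness.
- sheet: White rigid plastic separator sheet, 160 x 60 x 6 mm, 60 g, lying flat on the bench. Origin at its centre; x along its length, y across its width, z through its thickness.
- board: Second light wooden board, 160 x 60 x 16 mm, about 110 g, lying flat on the bench. Origin at its centre; x along its length, y across its width, z through its thickness.
- latch (a joint): Hold-down slide at the upper end of the bed, in m: 0 = fully home (tongue's tip at bed x = -140 mm, 20 mm over the stack's end), 0.05 = fully drawn out up the slope. About 3 N to move, stays where left. Steel tongue 34 mm wide, underside at bed z = 42 mm (4 mm over the finished stack), top at 51 mm.
- latch_knob (a point): Top centre of the slide's red knob: an upright (along bed z) cylinder, 26 mm diameter, 40 mm tall above the tongue; at bed x = -(190 mm + joint value), z = 91 mm.
- offcut: Blue painted offcut, 110 x 60 x 16 mm, lying flat among the parts; not needed. Origin at its centre, x along its length.
- tin: Yellow paint tin, 114 mm diameter, 130 mm tall, origin under its centre; not needed.
- bottle: Green bottle, 60 mm diameter, 170 mm tall, origin under its centre; not needed.
- hammer: Hammer lying on the bench, along its x axis; not needed.
- tape: Blue ring (empty reel), 100 mm diameter, 25 mm tall, origin under its centre; not needed.
Mind the look-alikes: they are no part of the job. Leave any black or pink look-alike of the base_board alone.

How it is judged:
By the outcome, as a careful person would: the job done as asked, in the order asked, and still so for the second after the job is handed in, with the robot touching nothing.
It also fails if it takes over 72 s, if anything falls off the work surface, if the arm or the gripper's body presses on something with over 40 N, if the wrist force passes 120 N, or if a joint passes its speed limit or range.

## Working session

There is one attempt and no reset: what is moved stays moved. The work goes in short steps, Python scripts to look and compute and a tool call to move; the robot and the scene stay as the last step left them, time stands still between calls to the robot, and variables do not carry over. Pictures are saved under pics/ and viewed, at most 14 in all, crops included, and the job is handed in when it is done.

Besides the shell and the picture viewer there is one more tool, called after "Emit:" as name(argument=value, ...) on one line, values as JSON. jog_arm: Moves the arm, as the interface text tells. Its arguments: {"type":"object","properties":{"rows":{"type":"array"},"hand":{"type":"number"},"squeeze":{"type":"number"}},"required":["rows"]}

```bash
mkdir -p pics; ls; python3 - <<'E'
from plant import robot, imaging
import cv2,pickle
s=robot.read_state();print({k:s[k] for k in('t','tool_pos','orientation','opening','force')})
d={}
for n in("scene","top"):
    c=imaging.read_camera(n);d[n]=c;cv2.imwrite(f"pics/{n}0.png",c["frame"][:,:,::-1])
    print(n,c["vertical_fov"],c["cx"],c["cy"],c["k1"],c["R"],c["t"])
pickle.dump(d,open("cam0.pkl","wb"))
E
```

```text
pics
{'t': 0.0, 'tool_pos': array([ 0.17537879, -0.57322594,  0.21762545]), 'orientation': array([-3.10534122e+00, -4.64183082e-01,  1.42009414e-04]), 'opening': 0.09332854432075949, 'force': array([-1.30229595, -0.1707472 , -0.52064286])}
scene 43.83081426460741 275.0353752195724 197.54940057919745 -0.055280929962784456 [[ 0.52246479  0.85263294 -0.00689931]
 [ 0.61081746 -0.37990954 -0.69467314]
 [-0.59492232  0.35872804 -0.71929245]] [-0.27950606 -0.18642447  2.12189114]
top 53.93225673272512 275.48422598444625 198.64629491557758 -0.006683820322919268 [[-0.0059594  -0.9999589  -0.0068319 ]
 [-0.99675537  0.00648845 -0.08022857]
 [ 0.0802696   0.00633162 -0.99675308]] [0.03601481 0.50359334 1.24599008]
```

View pics/scene0.png

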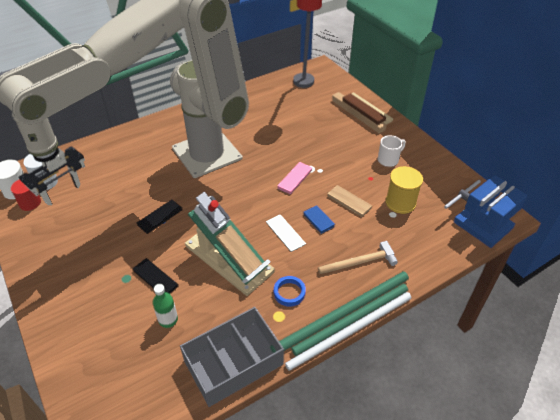

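View pics/top0.png

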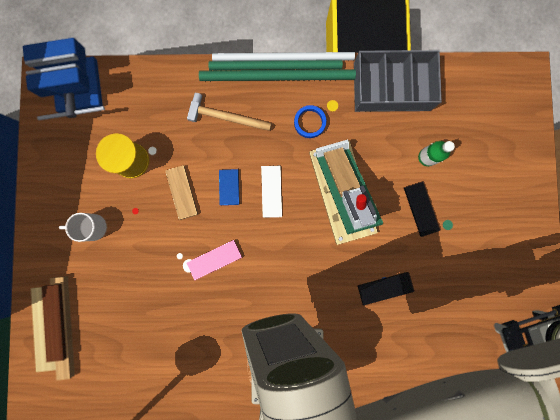

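The scene view shows the jig at about (232,245), the white sheet at (285,232) and the wooden board at (350,200). In the top view they are at (345,190), (271,191) and (182,191). Board candidates in the top view are wood (182,191), blue offcut (229,187), pink (215,260), black (421,208) and black (385,288). The light-wood one at (182,191) fits. I'll confirm it in an enlarged crop that also includes the jig.

```bash
cat > h.py <<'E'
import numpy as np,cv2,pickle
from scipy.spatial.transform import Rotation as Ro
def K(c):
    f=c["frame"].shape[0]/2/np.tan(np.radians(c["vertical_fov"])/2)
    return f
def ray(c,p):
    f=K(c);d=(np.array(p,float)-[c["cx"],c["cy"]])/f;s=d.copy()
    for _ in range(20): s=d/(1+c["k1"]*(s@s))
    R=np.array(c["R"]);v=R.T@np.r_[s,1];return -R.T@np.array(c["t"]),v/np.linalg.norm(v)
def onplane(c,p,z=0,n=(0,0,1),o=None):
    n=np.array(n,float);o=np.array([0,0,z]) if o is None else o
    a,v=ray(c,p);return a+v*((o-a)@n)/(v@n)
def tri(obs):
    A=np.zeros((3,3));b=np.zeros(3)
    for c,p in obs:
        a,v=ray(c,p);P=np.eye(3)-np.outer(v,v);A+=P;b+=P@a
    x=np.linalg.solve(A,b);return x,[np.linalg.norm((np.eye(3)-np.outer(v,v))@(x-a)) for a,v in(ray(c,p) for c,p in obs)]
def proj(c,X):
    q=np.array(c["R"])@X+np.array(c["t"]);s=q[:2]/q[2];return s*(1+c["k1"]*(s@s))*K(c)+[c["cx"],c["cy"]]
E
python3 - <<'E'
from h import *
d=pickle.load(open("cam0.pkl","rb"));t=d["top"];s=d["scene"]
def crop(c,x,y,w,h,k): return cv2.resize(c["frame"][y:y+h,x:x+w,::-1],None,fx=k,fy=k,interpolation=cv2.INTER_CUBIC)
a=np.zeros((600,800,3),np.uint8)
a[:330,:400]=crop(t,160,135,240,110,0).copy() if 0 else cv2.resize(t["frame"][140:250,300:400,::-1],(400,330)) if 0 else 0
j=crop(t,305,130,80,120,5);a[:600,:400]=j
j=crop(s,180,185,100,110,4);a[:440,400:]=j[:, :400]
j=crop(t,160,155,133,53,3);a[441:600,400:799]=j
cv2.imwrite("pics/crop1.png",a)
hsv=cv2.cvtColor(t["frame"],cv2.COLOR_RGB2HSV)
for n,(lo,hi),(x,y,w,h),z in(("sheet",((0,0,150),(180,60,255)),(250,150,45,80),.006),("board",((8,40,130),(28,140,255)),(150,150,60,80),.016)):
    m=cv2.inRange(hsv,lo,hi)[y:y+h,x:x+w]
    cs=max(cv2.findContours(m,0,2)[0],key=cv2.contourArea)
    r=cv2.boxPoints(cv2.minAreaRect(cs))+[x,y]
    P=np.array([onplane(t,p,z)[:2] for p in r]);e=np.diff(np.vstack([P,P[:1]]),axis=0)
    i=np.argmax(np.linalg.norm(e,axis=1))
    print(n,r.round(1).tolist(),P.mean(0),np.linalg.norm(e,axis=1),np.degrees(np.arctan2(e[i,1],e[i,0])),cv2.contourArea(cs))
E
```

```text
sheet [[260.8, 166.0], [280.1, 165.5], [281.5, 216.0], [262.2, 216.5]] [0.52929599 0.04634122] [0.0603663  0.15779868 0.05977031 0.1578346 ] 1.3990087413823231 921.0
board [[164.2, 170.2], [183.0, 164.9], [197.2, 214.5], [178.4, 219.9]] [0.52588029 0.32569757] [0.06038722 0.16108346 0.05978287 0.16099624] -163.56365766411477 924.0
```

View pics/crop1.png

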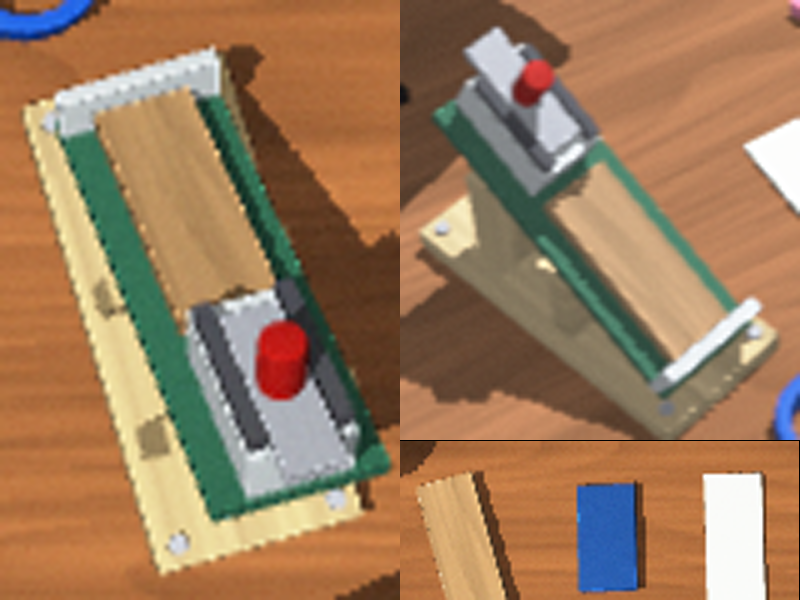

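The crop shows the light wood board, the blue offcut and the white sheet (bottom right). The chosen board and sheet are confirmed. The jig has its fence at the far end and the red knob drawn up the slope. Next I'll triangulate a rough jig pose and read the wrist camera mount.

```bash
python3 - <<'E'
from h import *
from scipy.optimize import least_squares
d=pickle.load(open("cam0.pkl","rb"));t=d["top"];s=d["scene"]
T=lambda u,v:(t,[(u+.5)/5-.5+305,(v+.5)/5-.5+130]); S=lambda u,v:(s,[(u-400+.5)/4-.5+180,(v+.5)/4-.5+185])
for n,a,b in(("knob",T(288,337),S(540,75)),("fenceL",T(57,93),S(757,302)),("fenceR",T(217,48),S(655,382)),("bedUL",T(212,520),S(0,0)),("bedUR",T(389,465),S(435,113))):
    x,e=tri([a,b]);print(n,x.round(4),np.round(e,4))
obs=[(T(288,337),"k"),(S(540,75),"k"),(T(97,117),(0,.03,.016)),(T(190,90),(0,-.03,.016)),(S(548,203),(-.16,-.03,.016)),(S(598,165),(-.16,.03,.016)),(T(272,288),(-.16,-.03,.016))]
def bed(p):
    c,n=np.cos(p[3]),np.sin(p[3]);h=np.sqrt(3)/2
    return np.array([[h*c,-n,.5*c],[h*n,c,.5*n],[-.5,0,h]])
def f(p):
    r=[]
    for (c,px),X in obs:
        X=(-.19-p[4],0,.091) if X=="k" else X
        r+=list(proj(c,bed(p)@X+p[:3])-px)
    return r
R=least_squares(f,[.6,-.1,.05,.3,.05],loss="soft_l1");print(R.x.round(4),np.round(R.fun,1))
E
python3 - <<'E'
from h import *
from plant import robot,imaging
s=robot.read_state();c=imaging.read_camera("wrist")
Rt=Ro.from_rotvec(s["orientation"]).as_matrix();R=np.array(c["R"])
print("cam in tool:",Rt.T@(-R.T@np.array(c["t"])-s["tool_pos"]),"\n",(R@Rt).round(3),c["vertical_fov"],c["k1"],"\n",Rt.round(3))
E
```

```text
knob [ 0.4894 -0.1875  0.239 ] [0.001 0.001]
fenceL [ 0.6495 -0.0906  0.0666] [0.0016 0.0016]
fenceR [ 0.6745 -0.1916  0.0633] [0.0067 0.0067]
bedUL [ 0.3582 -0.3321  0.3207] [0.1988 0.1988]
bedUR [ 0.4253 -0.2538  0.1745] [0.0002 0.0002]
[ 0.6404 -0.1438  0.0391  0.2797  0.0454] [-0.6  0.4 -0.4  0.5 -0.5 -0.5 -0.1 -0.7 -0.4  0.4  0.8 -0.8  2.5  0.7]
cam in tool: [ 0.07115387 -0.0006197  -0.16585059] 
 [[-0.001  1.     0.001]
 [-0.967 -0.001 -0.256]
 [-0.256 -0.001  0.967]] 65.1883249660473 -0.044657618899803554 
 [[ 0.956  0.292 -0.   ]
 [ 0.292 -0.956  0.002]
 [ 0.    -0.002 -1.   ]]
```

Emit:
jog_arm(rows=[[[0,0,-0.25],[0,0,0]],[[0,0,-0.5],[0,0,0]],[[0,0,-0.75],[0,0,0]],[[0,0,-0.75],[0,0,0]]], hand=-1)

```text
t: 0.55
tool_pos: [0.176, -0.576, 0.378]
orientation: [3.094, 0.463, 0.001]
force: [-0.3, -0.2, 0.4]
opening: 0.0931
gripper_force: 0.0
```

Emit:
jog_arm(rows=[[[0.2,-0.14,0],[0,0,0]],[[0.4,-0.28,0],[0,0,0]],[[0.6,-0.42,0],[0,0,0]],[[0.8,-0.56,0],[0,0,0]],[[1,-0.7,0],[0,0,0]]])

```text
t: 1.05
tool_pos: [0.3265, -0.3797, 0.3682]
orientation: [-3.107, -0.464, 0.0]
force: [1.6, -0.7, -0.6]
opening: 0.093
gripper_force: 0.0
```

Emit:
jog_arm(rows=[[[0.2,-0.14,0],[0,0,0]],[[0.5,-0.35,0],[0,0,0]],[[0.75,-0.52,0],[0,0,0]],[[1,-0.7,0],[0,0,0]],[[1,-0.7,0],[0,0,0]]])

```text
t: 1.55
tool_pos: [0.4771, -0.1868, 0.3683]
orientation: [-3.107, -0.465, -0.0]
force: [0.2, -0.5, 0.4]
opening: 0.0927
gripper_force: 0.0
```

Emit:
jog_arm(rows=[[[0,0,0],[0,0,0]],[[0,0,0],[0,0,0]],[[0,0,0],[0,0,0]]])

```text
t: 1.85
tool_pos: [0.4757, -0.1897, 0.3683]
orientation: [3.107, 0.464, -0.001]
force: [-0.6, 0.1, 0.1]
opening: 0.0932
gripper_force: 0.0
```

```bash
python3 - <<'E'
from h import *
from plant import robot,imaging
c=imaging.read_camera("wrist");pickle.dump(c,open("w1.pkl","wb"))
s=robot.read_state();print(s["t"],s["tool_pos"],s["q"])
p=np.array([.640,-.144,.039]);print(proj(c,p),proj(c,np.array([.574,-.163,.079])))
cv2.imwrite("pics/w1.png",cv2.resize(c["frame"][:,:,::-1],(800,600),interpolation=cv2.INTER_CUBIC))
E
```

```text
1.9 [ 0.47551822 -0.1900244   0.36844376] [-4.80047095e-01 -1.18946342e-01  1.46855794e+00 -3.86343651e-04
  1.79225538e+00  7.95344692e-01]
[286.41871928  47.26183612] [285.82841602  96.46902119]
```

View pics/w1.png

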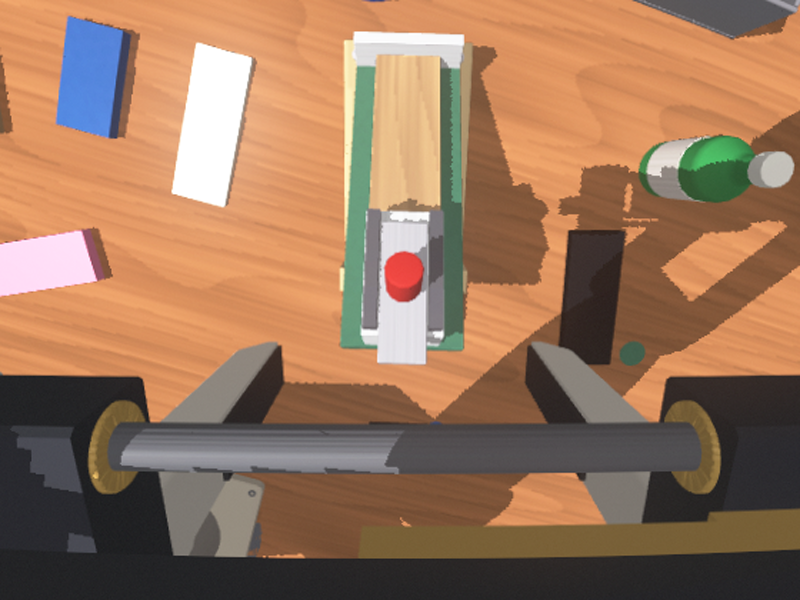

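The wrist view (800×600) shows the base board with corners at about (376,56), (440,57), (440,211) and (370,207). The knob top is at (404,266), and the fence foot is at y≈67. The sheet is at upper left, with corners (197,43), (252,57), (226,206) and (172,193).

```bash
cat > jig.py <<'E'
from h import *
def bed(p):
    c,n=np.cos(p[3]),np.sin(p[3]);h=np.sqrt(3)/2
    return np.array([[h*c,-n,.5*c],[h*n,c,.5*n],[-.5,0,h]])
E
python3 - <<'E'
from jig import *
from scipy.optimize import least_squares
d=pickle.load(open("cam0.pkl","rb"));t=d["top"];s=d["scene"];w=pickle.load(open("w1.pkl","rb"))
T=lambda u,v:(t,[(u+.5)/5-.5+305,(v+.5)/5-.5+130]); S=lambda u,v:(s,[(u-400+.5)/4-.5+180,(v+.5)/4-.5+185])
W=lambda u,v:(w,[(u+.5)*.7-.5,(v+.5)*.7-.5])
A=[(T(288,337),"k"),(S(540,75),"k"),(T(97,117),(0,.03,.016)),(T(190,90),(0,-.03,.016)),(S(548,203),(-.16,-.03,.016)),(S(598,165),(-.16,.03,.016))]
B=[(W(404,266),"k"),(W(376,56),(0,.03,.016)),(W(440,57),(0,-.03,.016)),(W(440,211),(-.16,-.03,.016)),(W(356,66),(0,.05,0)),(W(463,68),(0,-.05,0))]
for obs in(A,B,A+B):
    def f(p):
        r=[]
        for (c,px),X in obs:
            X=(-.19-p[4],0,.091) if X=="k" else X
            r+=list(proj(c,bed(p)@X+p[:3])-px)
        return r
    R=least_squares(f,[.64,-.14,.04,.28,.045],loss="soft_l1");print(R.x.round(4),np.round(R.fun,1))
P=np.array([onplane(*W(*q),.006) for q in((197,43),(252,57),(226,206),(172,193))]);print("sheet",P.mean(0),np.linalg.norm(np.diff(P,axis=0),axis=1),np.degrees(np.arctan2(*(P[0]+P[1]-P[2]-P[3])[[1,0]])))
E
```

```text
[ 0.6395 -0.1444  0.0395  0.2815  0.0441] [-0.4  0.3 -0.5  0.7 -0.3 -0.2  0.1 -0.4 -0.8  0.2  0.4 -1. ]
[ 0.6393 -0.1427  0.0408  0.2719  0.0448] [-0.  -0.   0.2 -1.   0.1 -0.5  0.3  0.3  0.4  0.3 -2.6  0.7]
[ 0.6395 -0.1429  0.0394  0.2733  0.0451] [-1.3  0.8  0.   0.  -0.8 -0.3 -0.4 -0.3 -0.1 -0.2  1.1 -1.3  0.4 -0.1
  0.4 -0.7  0.1 -0.4  0.6  0.1  0.6  0.5 -2.6  0.8]
sheet [0.5290253  0.04494128 0.006     ] [0.05874793 0.15878285 0.06161954] 1.600099635025903
```

Emit:
jog_arm(rows=[[[0.12,-0.2,0],[0,0,0.05]],[[0.24,-0.4,0],[0,0,0.1]],[[0.36,-0.6,0],[0,0,0.14]],[[0.48,-0.8,0],[0,0,0.172]],[[0.6,-1,0],[0,0,0.172]]])

```text
t: 2.4
tool_pos: [0.5325, 0.0374, 0.3689]
orientation: [3.141, 0.034, 0.001]
force: [1.3, -0.3, -0.3]
opening: 0.0931
gripper_force: 0.0
```

Emit:
jog_arm(rows=[[[-0.01,-0.046,0.2],[0,0,0]],[[-0.013,-0.046,0.4],[0,0,0]],[[-0.013,-0.046,0.6],[0,0,0]],[[-0.013,-0.046,0.8],[0,0,0]],[[-0.013,-0.046,1],[0,0,0]]])

```text
t: 2.9
tool_pos: [0.5294, 0.0448, 0.1672]
orientation: [3.141, 0.038, 0.001]
force: [1.0, 0.4, -0.5]
opening: 0.093
gripper_force: 0.0
```

Emit:
jog_arm(rows=[[[0,0,0.15],[0,0,0]],[[0,0,0.3],[0,0,0]],[[0,0,0.45],[0,0,0]],[[0,0,0.45],[0,0,0]],[[0,0,0.45],[0,0,0]]])

```text
t: 3.4
tool_pos: [0.5293, 0.0453, 0.0789]
orientation: [3.141, 0.039, -0.002]
force: [-0.3, 0.5, 1.3]
opening: 0.0926
gripper_force: 0.0
```

```bash
python3 - <<'E'
from h import *
from plant import robot,imaging
P=[];F=[]
for i in range(3):
    c=imaging.read_camera("wrist");s=robot.read_state();P.append(np.r_[s["tool_pos"],s["orientation"]*np.sign(s["orientation"][0])]);F.append(s["force"])
print(s["t"],np.mean(P,0).round(4),np.mean(F,0))
h=cv2.cvtColor(c["frame"],cv2.COLOR_RGB2HSV);m=cv2.inRange(h,(0,0,170),(180,50,255))
cs=max(cv2.findContours(m,0,2)[0],key=cv2.contourArea);r=cv2.boxPoints(cv2.minAreaRect(cs))
Q=np.array([onplane(c,p,.006) for p in r]);print(r.tolist(),Q.mean(0),np.linalg.norm(np.diff(Q,axis=0),axis=1),np.diff(Q,axis=0))
cv2.imwrite("pics/w2.png",c["frame"][:,:,::-1])
E
```

```text
3.55 [0.5309 0.0458 0.0807 3.1412 0.0401 0.0045] [0.15917634 0.06764985 0.16293527]
[[241.71131896972656, 112.03614044189453], [319.220458984375, 109.86298370361328], [324.43499755859375, 295.8476257324219], [246.92584228515625, 298.0207824707031]] [0.53555226 0.04641781 0.006     ] [0.05484358 0.14642947 0.06360305] [[ 0.00281368 -0.05477136  0.        ]
 [-0.14594052 -0.01195637  0.        ]
 [-0.00356652  0.06350297  0.        ]]
```

View pics/w2.png

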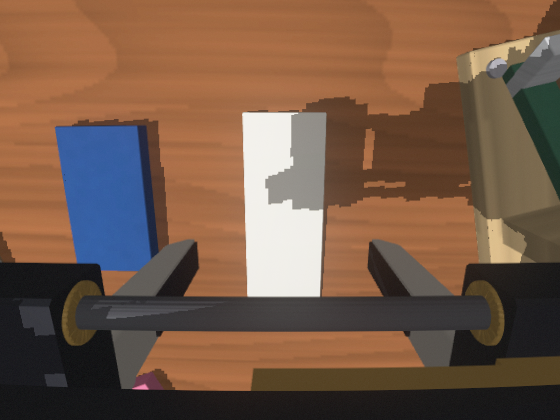

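The sheet lies midway between the fingers, at columns 244–324 with its far edge at row 112. Descending and gripping.

Emit:
jog_arm(rows=[[[0,0,0.15],[0,0,0]],[[0,0,0.27],[0,0,0]],[[0,0,0.34],[0,0,0]],[[0,0,0.37],[0,0,0]],[[0,0,0.385],[0,0,0]]])

```text
t: 4.05
tool_pos: [0.5301, 0.0464, 0.0021]
orientation: [3.141, 0.042, 0.001]
force: [0.2, -1.2, 0.4]
opening: 0.0933
gripper_force: 0.0
```

Emit:
jog_arm(rows=[[[0,0,0],[0,0,0]],[[0,0,0],[0,0,0]],[[0,0,0],[0,0,0]],[[0,0,0],[0,0,0]],[[0,0,0],[0,0,0]]], hand=1, squeeze=20)

```text
t: 4.55
tool_pos: [0.5299, 0.0464, 0.0021]
orientation: [3.141, 0.042, 0.001]
force: [-0.6, 0.3, 1.9]
opening: 0.0596
gripper_force: 20.0
```

Emit:
jog_arm(rows=[[[0,0,0],[0,0,0]],[[0,0,0],[0,0,0]],[[0,0,0],[0,0,0]],[[0,0,0],[0,0,0]],[[0,0,0],[0,0,0]]])

```text
t: 5.05
tool_pos: [0.5299, 0.0465, 0.0021]
orientation: [3.141, 0.042, 0.001]
force: [-0.8, 0.3, 5.2]
opening: 0.0593
gripper_force: 20.0
```

Emit:
jog_arm(rows=[[[0,0,-0.1],[0,0,0]],[[0,0,-0.3],[0,0,0]],[[0,0,-0.55],[0,0,0]],[[0,0,-0.8],[0,0,0]],[[0,0,-1],[0,0,0]]])

```text
t: 5.55
tool_pos: [0.5297, 0.0465, 0.2044]
orientation: [-3.141, -0.042, -0.003]
force: [1.0, 0.5, -0.9]
opening: 0.0601
gripper_force: 20.0
```

Emit:
jog_arm(rows=[[[0,0,-0.2],[0,0,0]],[[0,0,-0.4],[0,0,0]],[[0,0,-0.4],[0,0,0]],[[0,0,-0.4],[0,0,0]]])

```text
t: 5.95
tool_pos: [0.53, 0.0465, 0.2823]
orientation: [-3.141, -0.042, -0.003]
force: [-0.5, 0.1, -1.0]
opening: 0.0594
gripper_force: 20.0
```

```bash
cat > goto.py <<'E'
# python3 goto.py bx by bz [yaw_only]: shares from the present tool pose to a TCP target in the bed frame, tool along -bed z, tool x = bed x
import sys
from jig import *
from plant import robot,imaging
J=np.array([.6394,-.1430,.0395,.273])
B=bed(J)
def state(n=3,cam="wrist"):
    P=[];F=[]
    for i in range(n):
        c=imaging.read_camera(cam);s=robot.read_state();P.append(s["tool_pos"]);F.append(s["force"]);O=Ro.from_rotvec(s["orientation"])
    return np.mean(P,0),O.as_matrix(),np.mean(F,0),s,c
def shares(p,R,X,Rt): return (R.T@(X-p)/.2).round(3),(Ro.from_matrix(R.T@Rt).as_rotvec()/(np.pi/2)).round(3)
TR=np.c_[B[:,0],-B[:,1],-B[:,2]]
if __name__=="__main__":
    p,R,F,s,c=state();X=B@np.array(list(map(float,sys.argv[1:4])))+J[:3]
    print("t",s["t"],"bed pos",(B.T@(p-J[:3])).round(4),"world",p.round(4),"F bed",(B.T@F).round(1),"open",s["opening"],s["gripper_force"])
    print("target",X.round(4),"shares",*shares(p,R,X,TR))
E
python3 goto.py -.085 0 .07
```

```text
t 6.1 bed pos [-0.1681  0.2123  0.1805] world [0.5289 0.0465 0.2799] F bed [ 0.5 -0.  -0.8] open 0.059734878834991276 19.999800324440002
target [ 0.6022 -0.1534  0.1426] shares [0.342 1.009 0.685] [-0.041 -0.329 -0.153]
```

Emit:
jog_arm(rows=[[[0.07,0.2,0.0],[-0.01,-0.08,-0.04]],[[0.14,0.4,0.0],[-0.02,-0.16,-0.08]],[[0.2,0.6,0.0],[-0.03,-0.24,-0.11]],[[0.27,0.8,0.0],[-0.041,-0.329,-0.153]],[[0.34,1,0.0],[-0.041,-0.329,-0.153]]])

```text
t: 6.6
tool_pos: [0.6024, -0.1511, 0.2749]
orientation: [2.939, 0.412, -0.804]
force: [0.2, 0.2, -1.3]
opening: 0.0595
gripper_force: 20.0
```

Emit:
jog_arm(rows=[[[0,0,0],[0,0,0]],[[0,0,0],[0,0,0]],[[0,0,0],[0,0,0]]])

```text
t: 6.9
tool_pos: [0.6025, -0.1509, 0.2812]
orientation: [2.943, 0.404, -0.783]
force: [0.2, 0.7, -0.2]
opening: 0.0594
gripper_force: 20.0
```

```bash
python3 goto.py -.085 0 .06
```

```text
t 7.05 bed pos [-0.154   0.0026  0.1919] world [ 0.6027 -0.1506  0.2827] F bed [-0.   0.2 -0.7] open 0.05943174360208826 19.999854862689972
target [ 0.5974 -0.1548  0.134 ] shares [0.341 0.012 0.662] [ 0.001 -0.004  0.   ]
```

Emit:
jog_arm(rows=[[[0.12,0.01,0.15],[0,-0.004,0]],[[0.24,0.01,0.3],[0,-0.004,0]],[[0.34,0.012,0.46],[0,-0.004,0]],[[0.341,0.012,0.6],[0,-0.004,0]],[[0.341,0.012,0.662],[0,-0.004,0]]])

```text
t: 7.55
tool_pos: [0.5951, -0.1547, 0.1302]
orientation: [2.939, 0.405, -0.797]
force: [0.1, -0.3, 0.1]
opening: 0.0593
gripper_force: 20.0
```

Emit:
jog_arm(rows=[[[0,0,0],[0,0,0]],[[0,0,0],[0,0,0]],[[0,0,0],[0,0,0]]])

```text
t: 7.85
tool_pos: [0.5985, -0.1556, 0.1351]
orientation: [2.939, 0.403, -0.785]
force: [0.8, -0.0, -0.5]
opening: 0.0592
gripper_force: 20.0
```

```bash
python3 - <<'E'
from goto import *
p,R,F,s,c=state();print(s["t"],(B.T@(p-J[:3])).round(4),(B.T@F).round(1),s["orientation"],shares(p,R,p,TR)[1])
pickle.dump((p,R,c),open("w3.pkl","wb"))
for n,X in(("board R low",(0,-.03,.016)),("L low",(0,.03,.016)),("R up",(-.16,-.03,.016)),("L up",(-.16,.03,.016)),("fence foot R",(0,-.05,0)),("fence foot L",(0,.05,0)),("fence top R",(0,-.05,.03)),("fence top L",(0,.05,.03))): print(n,proj(c,B@np.array(X)+J[:3]).round(1))
t=imaging.read_camera("top")["frame"][120:270,300:400,::-1]
im=np.zeros((600,800,3),np.uint8);im[:420,:560]=c["frame"][:,:,::-1];im[:360,560:]=cv2.resize(t,(240,360),interpolation=cv2.INTER_CUBIC)
cv2.imwrite("pics/w3.png",im)
E
```

```text
8.0 [-0.0847 -0.0012  0.0608] [ 0.3 -0.5 -0.1] [ 2.9394554   0.40299304 -0.78721887] [ 0.001 -0.    -0.001]
board R low [330.8  97.9]
L low [233.1  98.1]
R up [323.  325.7]
L up [241.8 325.8]
fence foot R [357.5  99.6]
fence foot L [206.5  99.9]
fence top R [369.1  96.4]
fence top L [194.7  96.7]
```

View pics/w3.png

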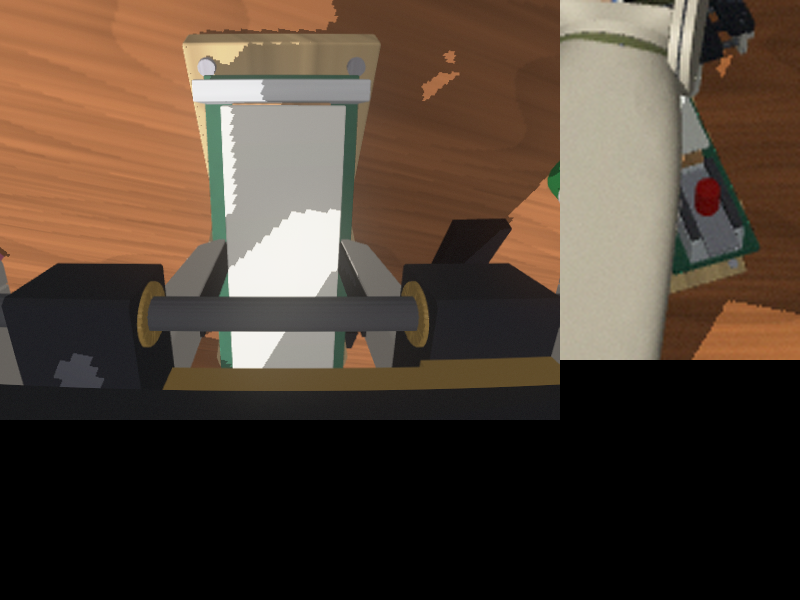

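The wrist view shows the fence at columns 191–371, row 82–100, and the sheet's far edge at row 105 and columns 220–346, with green bed on both sides. I'll measure the lateral offset between sheet and bed.

```bash
python3 - <<'E'
from goto import *
p,R,c=pickle.load(open("w3.pkl","rb"));h=cv2.cvtColor(c["frame"],cv2.COLOR_RGB2HSV)
g=cv2.inRange(h,(60,60,20),(95,255,255))
def b(px,z): return B.T@(onplane(c,px,n=B[:,2],o=J[:3]+z*B[:,2])-J[:3])
zt=(B.T@(p-J[:3]))[2]-.004
for r in range(112,200,12):
    k=np.flatnonzero(g[r,190:380])+190
    L=k[k<270];Rr=k[k>300]
    if len(L)>2 and len(Rr)>2:
        print(r,L.min(),L.max(),Rr.min(),Rr.max(),"bed y",[b((u,r),0)[1].round(4) for u in(L.min()-.5,Rr.max()+.5)],"sheet y",[b((u,r),zt)[1].round(4) for u in(L.max()+.5,Rr.min()-.5)])
print("sheet end x",[(v,b((283,v),zt)[0].round(4)) for v in(102,104,106)], "fence top inner edge x",[(v,b((283,v),.03)[0].round(4)) for v in(98,100,102)])
print(np.array(c["frame"])[76:112:2,240].tolist())
E
```

```text
112 206 219 346 356 bed y [np.float64(0.0511), np.float64(-0.0497)] sheet y [np.float64(0.0312), np.float64(-0.0318)]
124 207 220 346 355 bed y [np.float64(0.0508), np.float64(-0.0494)] sheet y [np.float64(0.0309), np.float64(-0.0321)]
136 208 220 345 355 bed y [np.float64(0.0506), np.float64(-0.0498)] sheet y [np.float64(0.0312), np.float64(-0.0318)]
148 208 221 345 354 bed y [np.float64(0.051), np.float64(-0.0495)] sheet y [np.float64(0.031), np.float64(-0.0321)]
160 209 221 344 354 bed y [np.float64(0.0508), np.float64(-0.05)] sheet y [np.float64(0.0312), np.float64(-0.0318)]
172 210 222 344 353 bed y [np.float64(0.0506), np.float64(-0.0497)] sheet y [np.float64(0.031), np.float64(-0.0321)]
184 210 222 343 353 bed y [np.float64(0.0511), np.float64(-0.0501)] sheet y [np.float64(0.0313), np.float64(-0.0319)]
196 211 223 343 352 bed y [np.float64(0.0508), np.float64(-0.0499)] sheet y [np.float64(0.0311), np.float64(-0.0321)]
sheet end x [(102, np.float64(-0.0046)), (104, np.float64(-0.0056)), (106, np.float64(-0.0065))] fence top inner edge x [(98, np.float64(-0.001)), (100, np.float64(-0.0021)), (102, np.float64(-0.0032))]
[[70, 90, 75], [84, 100, 89], [221, 222, 222], [233, 233, 234], [234, 233, 235], [235, 235, 236], [235, 236, 237], [235, 237, 237], [236, 236, 238], [235, 235, 236], [233, 233, 234], [232, 232, 233], [232, 233, 234], [158, 153, 150], [193, 152, 114], [162, 159, 152], [168, 164, 159], [168, 164, 158]]
```

Emit:
jog_arm(rows=[[[-0.01,-0.005,0.07],[0,0,0]],[[-0.01,-0.005,0.13],[0,0,0]],[[-0.01,-0.005,0.17],[0,0,0]],[[-0.01,-0.005,0.19],[0,0,0]],[[-0.01,-0.005,0.19],[0,0,0]]])

```text
t: 8.55
tool_pos: [0.5773, -0.1603, 0.102]
orientation: [2.94, 0.403, -0.789]
force: [1.3, 2.4, 4.2]
opening: 0.0593
gripper_force: 20.0
```

Emit:
jog_arm(rows=[[[0,0,0],[0,0,0]],[[0,0,0],[0,0,0]]])

```text
t: 8.75
tool_pos: [0.5774, -0.1603, 0.1019]
orientation: [2.94, 0.403, -0.789]
force: [0.8, 1.6, 5.8]
opening: 0.0596
gripper_force: 20.0
```

```bash
python3 goto.py -.08 0.0006 .018
```

```text
t 8.9 bed pos [-0.087   0.0001  0.0219] world [ 0.5774 -0.1602  0.1019] F bed [-1.5  2.3  5.3] open 0.05949723508869771 20.00053972005844
target [ 0.5812 -0.1587  0.0951] shares [ 0.035 -0.002  0.019] [ 0.     0.001 -0.   ]
```

Emit:
jog_arm(rows=[[[0,-0.003,-0.01],[0,0,0]],[[0.01,-0.003,-0.01],[0,0,0]],[[0.015,-0.003,-0.01],[0,0,0]],[[0.015,-0.003,-0.01],[0,0,0]]])

```text
t: 9.3
tool_pos: [0.5801, -0.1589, 0.1006]
orientation: [2.939, 0.403, -0.792]
force: [-0.5, -0.5, -0.7]
opening: 0.06
gripper_force: 20.0
```

Emit:
jog_arm(rows=[[[0.005,0,0],[0,0,0]],[[0.008,0,0],[0,0,0]],[[0.01,0,0],[0,0,0]],[[0.01,0,0],[0,0,0]]])

```text
t: 9.7
tool_pos: [0.5819, -0.1584, 0.1001]
orientation: [2.939, 0.403, -0.791]
force: [0.0, 0.6, -0.4]
opening: 0.0598
gripper_force: 20.0
```

```bash
python3 goto.py -.08 0.0006 .018
```

```text
t 9.85 bed pos [-0.0819  0.0006  0.0228] world [ 0.5819 -0.1585  0.1002] F bed [ 0.3  0.2 -0.1] open 0.05946277438824431 19.99959021806717
target [ 0.5812 -0.1587  0.0951] shares [0.01  0.    0.024] [ 0.     0.001 -0.   ]
```

Emit:
jog_arm(rows=[[[0.005,0,0],[0,0,0]],[[0.005,0,0],[0,0,0]],[[0.005,0,0],[0,0,0]]])

```text
t: 10.15
tool_pos: [0.5824, -0.1584, 0.0998]
orientation: [2.939, 0.403, -0.792]
force: [-2.4, -1.5, 2.5]
opening: 0.0593
gripper_force: 20.0
```

Emit:
jog_arm(rows=[[[0.005,0,0],[0,0,0]],[[0.005,0,0],[0,0,0]],[[0.005,0,0],[0,0,0]]])

```text
t: 10.45
tool_pos: [0.5824, -0.1584, 0.0997]
orientation: [2.938, 0.402, -0.795]
force: [-8.3, -2.6, 4.6]
opening: 0.0594
gripper_force: 20.0
```

Emit:
jog_arm(rows=[[[0.005,0,0],[0,0,0]],[[0.005,0,0],[0,0,0]],[[0.005,0,0],[0,0,0]]])

```text
t: 10.75
tool_pos: [0.5824, -0.1584, 0.0995]
orientation: [2.938, 0.401, -0.798]
force: [-11.1, -2.8, 7.5]
opening: 0.0596
gripper_force: 20.0
```

```bash
python3 goto.py -.08 0.0006 .018
```

```text
t 10.9 bed pos [-0.0811  0.0005  0.0225] world [ 0.5824 -0.1585  0.0995] F bed [-14.2   0.1   0.3] open 0.05971071285301316 20.000294744968414
target [ 0.5812 -0.1587  0.0951] shares [ 0.006 -0.001  0.022] [-0.     0.005 -0.001]
```

Emit:
jog_arm(rows=[[[-0.011,0,0],[0,0,0]],[[-0.011,0,0.004],[0,0,0]],[[-0.011,0,0.007],[0,0,0]],[[-0.011,0,0.007],[0,0,0]],[[-0.011,0,0.007],[0,0,0]]])

```text
t: 11.4
tool_pos: [0.582, -0.1585, 0.0991]
orientation: [2.939, 0.403, -0.79]
force: [-3.0, -0.6, 4.9]
opening: 0.0596
gripper_force: 20.0
```

```bash
python3 goto.py -.08 0.0006 .018
```

```text
t 11.55 bed pos [-0.0813  0.0005  0.0219] world [ 0.582  -0.1585  0.0991] F bed [-5.1 -0.4  2.6] open 0.059915630301182056 19.99914586544037
target [ 0.5812 -0.1587  0.0951] shares [ 0.006 -0.     0.02 ] [ 0.     0.001 -0.001]
```

Emit:
jog_arm(rows=[[[0,0,0],[0,0,0]],[[0,0,0],[0,0,0]],[[0,0,0],[0,0,0]],[[0,0,0],[0,0,0]],[[0,0,0],[0,0,0]]], hand=-1)

```text
t: 12.05
tool_pos: [0.5819, -0.1584, 0.0984]
orientation: [2.939, 0.403, -0.791]
force: [0.9, 0.2, 0.3]
opening: 0.0917
gripper_force: 0.0
```

Emit:
jog_arm(rows=[[[0,0,-0.1],[0,0,0]],[[0,0,-0.3],[0,0,0]],[[0,0,-0.5],[0,0,0]],[[0,0,-0.5],[0,0,0]],[[0,0,-0.5],[0,0,0]]])

```text
t: 12.55
tool_pos: [0.6313, -0.1448, 0.186]
orientation: [2.939, 0.403, -0.786]
force: [-0.3, 0.3, -1.1]
opening: 0.0933
gripper_force: 0.0
```

```bash
python3 - <<'E'
from goto import *
p,R,F,s,c=state();print(s["t"],p,(B.T@(p-J[:3])).round(4),(B.T@F).round(1),s["q"])
pickle.dump((p,R,c),open("w4.pkl","wb"))
cv2.imwrite("pics/w4.png",cv2.resize(c["frame"][50:400,100:500,::-1],(800,700))[:600])
E
```

```text
12.7 [ 0.62954094 -0.14487638  0.18373167] [-0.0808  0.0009  0.1199] [ 0.1  0.2 -0.6] [-0.1777691   0.79538762  0.78572483 -0.24685146  2.03255563  1.0632326 ]
```

View pics/w4.png

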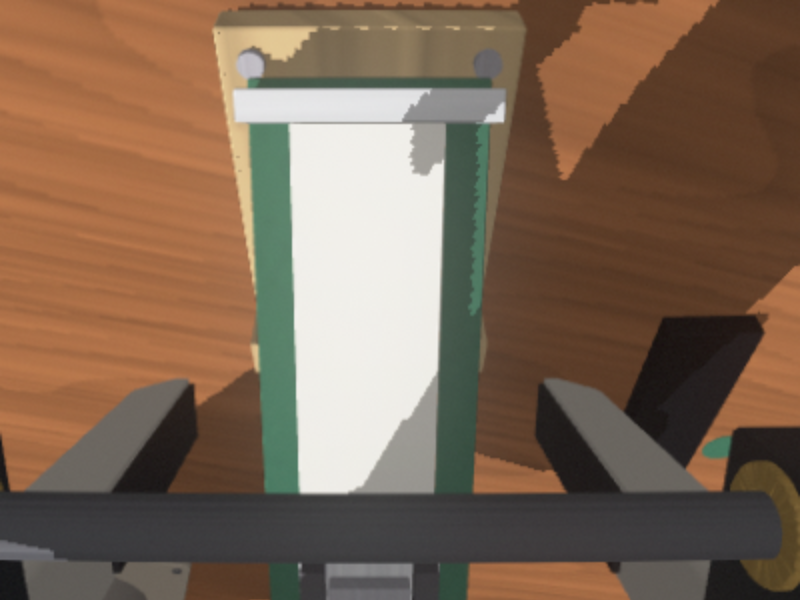

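The sheet lies flush against the fence, and no wood shows on either side of it (crop columns 291–444). Now the board.

Emit:
jog_arm(rows=[[[-0.1,-0.2,-0.1],[0,0,0]],[[-0.2,-0.4,-0.2],[0,0.08,0]],[[-0.25,-0.6,-0.25],[0,0.16,0]],[[-0.25,-0.8,-0.25],[0,0.24,0]],[[-0.25,-1,-0.25],[0,0.333,0]]])

```text
t: 13.2
tool_pos: [0.5592, 0.0414, 0.2536]
orientation: [3.109, 0.425, -0.038]
force: [-0.6, 1.5, 1.3]
opening: 0.0932
gripper_force: 0.0
```

Emit:
jog_arm(rows=[[[0,0,0],[0,0,0]],[[0,0,0],[0,0,0]]])

```text
t: 13.4
tool_pos: [0.5572, 0.0404, 0.2528]
orientation: [3.106, 0.428, -0.05]
force: [0.4, -0.5, 0.4]
opening: 0.0932
gripper_force: 0.0
```

```bash
python3 - <<'E'
from goto import *
p,R,F,s,c=state();print(s["t"],p)
y=.286;D=np.array([[np.cos(y),np.sin(y),0],[np.sin(y),-np.cos(y),0],[0,0,-1]])
print(shares(p,R,np.array([.526,.326,.09]),D))
E
```

```text
13.55 [0.55986955 0.03938119 0.25312185]
(array([ 0.248, -1.427,  0.806]), array([ 0.001,  0.02 , -0.009]))
```

Emit:
jog_arm(rows=[[[0.03,-0.2,0],[0,0.02,-0.009]],[[0.06,-0.4,0.05],[0,0.02,-0.009]],[[0.09,-0.6,0.1],[0,0.02,-0.009]],[[0.12,-0.75,0.2],[0,0.02,-0.009]]])

```text
t: 13.95
tool_pos: [0.5434, 0.1922, 0.213]
orientation: [3.109, 0.448, 0.003]
force: [0.6, 0.6, -0.0]
opening: 0.0929
gripper_force: 0.0
```

Emit:
jog_arm(rows=[[[0.04,-0.2,0.1],[0,0,0]],[[0.08,-0.4,0.25],[0,0,0]],[[0.13,-0.6,0.4],[0,0,0]],[[0.13,-0.677,0.6],[0,0,0]],[[0.13,-0.677,0.606],[0,0,0]]])

```text
t: 14.45
tool_pos: [0.5244, 0.3276, 0.0827]
orientation: [3.104, 0.452, -0.018]
force: [0.2, -1.4, -1.3]
opening: 0.0929
gripper_force: 0.0
```

Emit:
jog_arm(rows=[[[0,0,0],[0,0,0]],[[0,0,0],[0,0,0]]])

```text
t: 14.65
tool_pos: [0.5302, 0.3272, 0.0928]
orientation: [3.109, 0.447, 0.004]
force: [0.3, 0.6, 1.3]
opening: 0.0931
gripper_force: 0.0
```

```bash
python3 - <<'E'
from goto import *
p,R,F,s,c=state();print(s["t"],p)
y=.286;D=np.array([[np.cos(y),np.sin(y),0],[np.sin(y),-np.cos(y),0],[0,0,-1]])
print(shares(p,R,np.array([.526,.326,.012]),D))
h=cv2.cvtColor(c["frame"],cv2.COLOR_RGB2HSV)
cv2.imwrite("pics/w5.png",c["frame"][:,:,::-1])
for q in((-.08,-.03),(-.08,.03),(.08,-.03),(.08,.03)):
    print(q,proj(c,np.r_[np.array([.526,.326])+D[:2,:2]@q,.016]).round(1))
E
```

```text
14.8 [0.53031493 0.32734077 0.09368275]
(array([-0.024,  0.   ,  0.408]), array([ 0.   , -0.003, -0.   ]))
(-0.08, -0.03) [248.3 312.4]
(-0.08, 0.03) [319.6 312.3]
(0.08, -0.03) [242.  114.9]
(0.08, 0.03) [325.6 114.8]
```

View pics/w5.png

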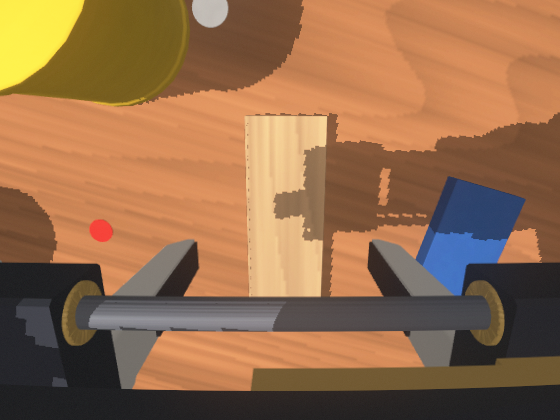

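The board lies centred between the fingers, with its far edge at row 115 and columns 246–327. The tin is at upper left, so I'll check clearance first.

```bash
python3 - <<'E'
from h import *
d=pickle.load(open("cam0.pkl","rb"));t=d["top"];h=cv2.cvtColor(t["frame"],cv2.COLOR_RGB2HSV)
m=cv2.inRange(h,(22,180,190),(35,255,255));cs=max(cv2.findContours(m,0,2)[0],key=cv2.contourArea);(u,v),r=cv2.minEnclosingCircle(cs)
X=onplane(t,(u,v),.13);y=.286;D=np.array([[np.cos(y),np.sin(y)],[np.sin(y),-np.cos(y)]])
print(u,v,r,X,"in tool",D.T@(X[:2]-[.526,.326]))
E
```

```text
115.25926208496094 152.74073791503906 19.77721405029297 [0.62861918 0.48605676 0.13      ] in tool [ 0.14360552 -0.12460465]
```

Emit:
jog_arm(rows=[[[-0.024,0.007,0.15],[0,-0.003,0]],[[-0.024,0.007,0.3],[0,-0.003,0]],[[-0.024,0.007,0.38],[0,-0.003,0]],[[-0.024,0.007,0.43],[0,-0.003,0]],[[-0.024,0.007,0.445],[0,-0.003,0]]])

```text
t: 15.3
tool_pos: [0.5239, 0.3247, 0.002]
orientation: [3.108, 0.449, -0.007]
force: [-0.3, 0.2, 0.3]
opening: 0.0931
gripper_force: 0.0
```

Emit:
jog_arm(rows=[[[0,0,0],[0,0,0]],[[0,0,0],[0,0,0]],[[0,0,0],[0,0,0]],[[0,0,0],[0,0,0]],[[0,0,0],[0,0,0]]], hand=1, squeeze=30)

```text
t: 15.8
tool_pos: [0.5243, 0.3251, 0.0029]
orientation: [3.108, 0.449, -0.005]
force: [-0.9, -0.1, 2.9]
opening: 0.0595
gripper_force: 30.0
```

Emit:
jog_arm(rows=[[[0,0,0],[0,0,0]],[[0,0,0],[0,0,0]],[[0,0,0],[0,0,0]],[[0,0,0],[0,0,0]],[[0,0,0],[0,0,0]]])

```text
t: 16.3
tool_pos: [0.5242, 0.3251, 0.0029]
orientation: [3.108, 0.449, -0.005]
force: [-0.8, -0.5, 5.8]
opening: 0.0597
gripper_force: 30.0
```

Emit:
jog_arm(rows=[[[0,0,-0.1],[0,0,0]],[[0,0,-0.3],[0,0,0]],[[0,0,-0.55],[0,0,0]],[[0,0,-0.8],[0,0,0]],[[0,0,-1],[0,0,0]]])

```text
t: 16.8
tool_pos: [0.5247, 0.3255, 0.205]
orientation: [3.108, 0.45, -0.004]
force: [0.4, -0.1, -1.6]
opening: 0.0595
gripper_force: 30.0
```

Emit:
jog_arm(rows=[[[0,0.2,-0.2],[0,0,0]],[[0,0.45,-0.3],[0,0,0]],[[0,0.7,-0.3],[0,0,0]],[[0,0.9,-0.3],[0,0,0]],[[0,0.9,-0.3],[0,0,0]]])

```text
t: 17.3
tool_pos: [0.5771, 0.1471, 0.2621]
orientation: [3.107, 0.44, -0.006]
force: [-0.2, -0.2, -1.2]
opening: 0.0598
gripper_force: 30.0
```

```bash
python3 goto.py -.095 0.0006 .14
```

```text
t 17.45 bed pos [-0.0954  0.3008  0.2015] world [0.5758 0.1515 0.2617] F bed [ 0.9  1.  -0.9] open 0.0597434127800301 29.997030794620514
target [ 0.6274 -0.1457  0.2082] shares [-0.17   1.499  0.268] [ 0.002 -0.33   0.008]
```

Emit:
jog_arm(rows=[[[-0.03,0.2,0],[0,-0.08,0.008]],[[-0.06,0.4,0],[0,-0.16,0.008]],[[-0.09,0.6,0],[0,-0.24,0.008]],[[-0.12,0.8,0],[0.002,-0.33,0.008]],[[-0.12,0.9,0],[0.002,-0.33,0.008]]])

```text
t: 17.95
tool_pos: [0.6028, -0.0272, 0.2511]
orientation: [2.933, 0.408, -0.818]
force: [0.2, 0.3, -5.0]
opening: 0.0594
gripper_force: 30.0
```

Emit:
jog_arm(rows=[[[0,0.2,0],[0,0,0]],[[0,0.4,0],[0,0,0]],[[0,0.55,0],[0,0,0]],[[0,0.6,0],[0,0,0]],[[0,0.6,0],[0,0,0]]])

```text
t: 18.45
tool_pos: [0.6367, -0.1419, 0.2635]
orientation: [2.941, 0.405, -0.782]
force: [-0.4, 0.5, -2.4]
opening: 0.0593
gripper_force: 30.0
```

```bash
python3 goto.py -.095 0.0006 .07
```

```text
t 18.6 bed pos [-0.1138  0.0035  0.193 ] world [ 0.6365 -0.1402  0.2635] F bed [ 0.5 -0.1 -1.6] open 0.05982464527431619 29.99714881181717
target [ 0.5937 -0.1552  0.1476] shares [0.092 0.013 0.615] [ 0.002 -0.002  0.002]
```

Emit:
jog_arm(rows=[[[0.06,0.013,0.15],[0,0,0]],[[0.13,0.013,0.3],[0,0,0]],[[0.137,0.013,0.45],[0,0,0]],[[0.137,0.013,0.57],[0,0,0]],[[0.137,0.013,0.615],[0.002,-0.002,0.002]]])

```text
t: 19.1
tool_pos: [0.5987, -0.1529, 0.1403]
orientation: [2.94, 0.403, -0.797]
force: [-0.3, 0.2, -1.1]
opening: 0.0597
gripper_force: 30.0
```

Emit:
jog_arm(rows=[[[0,0,0],[0,0,0]],[[0,0,0],[0,0,0]],[[0,0,0],[0,0,0]]])

```text
t: 19.4
tool_pos: [0.6022, -0.1546, 0.1445]
orientation: [2.941, 0.4, -0.786]
force: [-0.5, -0.5, -0.7]
opening: 0.0593
gripper_force: 30.0
```

```bash
python3 - <<'E'
from goto import *
p,R,F,s,c=state();q=B.T@(p-J[:3]);print(s["t"],q.round(4),(B.T@F).round(1),shares(p,R,p,TR)[1])
pickle.dump((p,R,c),open("w6.pkl","wb"));h=cv2.cvtColor(c["frame"],cv2.COLOR_RGB2HSV)
g=cv2.inRange(h,(60,60,20),(95,255,255))
def b(px,z): return B.T@(onplane(c,px,n=B[:,2],o=J[:3]+z*B[:,2])-J[:3])
zt=q[2]+.013
for r in range(112,230,16):
    k=np.flatnonzero(g[r,180:390])+180;L=k[k<270];Q=k[k>300]
    if len(L)>2 and len(Q)>2: print(r,L.min(),L.max(),Q.min(),Q.max(),"bed y",[b((u,r),.004)[1].round(4) for u in(L.min()-.5,Q.max()+.5)],"board y",[b((u,r),zt)[1].round(4) for u in(L.max()+.5,Q.min()-.5)])
cv2.imwrite("pics/w6.png",c["frame"][:,:,::-1])
print("end x",[(v,b((283,v),zt)[0].round(4)) for v in(102,106,110,114,118)])
E
```

```text
19.55 [-0.0863 -0.0013  0.0708] [ 1.  -0.2 -0.9] [-0.     0.    -0.002]
128 210 216 350 352 bed y [np.float64(0.0501), np.float64(-0.0488)] board y [np.float64(0.0294), np.float64(-0.031)]
144 211 217 349 351 bed y [np.float64(0.0501), np.float64(-0.0486)] board y [np.float64(0.0293), np.float64(-0.0309)]
160 212 218 348 351 bed y [np.float64(0.05), np.float64(-0.0492)] board y [np.float64(0.0293), np.float64(-0.0308)]
176 213 219 347 350 bed y [np.float64(0.0499), np.float64(-0.049)] board y [np.float64(0.0292), np.float64(-0.0306)]
192 214 219 347 349 bed y [np.float64(0.0498), np.float64(-0.0488)] board y [np.float64(0.0296), np.float64(-0.031)]
208 215 220 346 348 bed y [np.float64(0.0498), np.float64(-0.0487)] board y [np.float64(0.0295), np.float64(-0.0309)]
224 215 221 345 347 bed y [np.float64(0.0505), np.float64(-0.0485)] board y [np.float64(0.0294), np.float64(-0.0307)]
end x [(102, np.float64(-0.007)), (106, np.float64(-0.0087)), (110, np.float64(-0.0105)), (114, np.float64(-0.0122)), (118, np.float64(-0.014))]
```

View pics/w6.png

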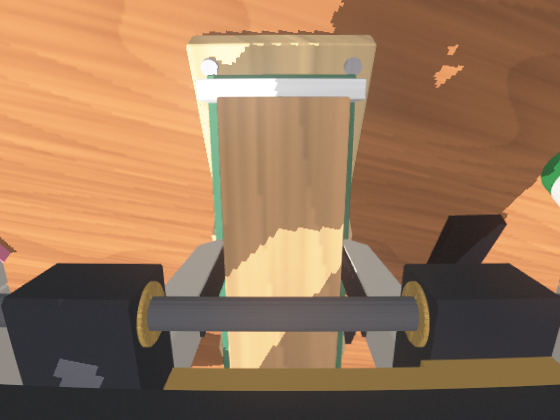

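The board's far edge is at row 97 and columns 217–350, just inside the fence. I'll back up slightly along the slope, shift 1.2 mm sideways and descend.

Emit:
jog_arm(rows=[[[-0.025,-0.006,0],[0,0,0]],[[-0.025,-0.006,0.05],[0,0,0]],[[-0.025,-0.006,0.11],[0,0,0]],[[-0.025,-0.006,0.16],[0,0,0]],[[-0.025,-0.006,0.185],[0,0,0]]])

```text
t: 20.05
tool_pos: [0.577, -0.1599, 0.1115]
orientation: [2.941, 0.399, -0.794]
force: [1.1, 0.5, -1.9]
opening: 0.0595
gripper_force: 30.0
```

Emit:
jog_arm(rows=[[[0,0,0],[0,0,0]],[[0,0,0],[0,0,0]],[[0,0,0],[0,0,0]]])

```text
t: 20.35
tool_pos: [0.5788, -0.1599, 0.1136]
orientation: [2.941, 0.4, -0.79]
force: [0.9, -0.6, -2.3]
opening: 0.0594
gripper_force: 30.0
```

```bash
python3 goto.py -.084 0.0001 .029; python3 - <<'E'
from goto import *
p,R,c=pickle.load(open("w4.pkl","rb"));h=cv2.cvtColor(c["frame"],cv2.COLOR_RGB2HSV)
g=cv2.inRange(h,(60,60,20),(95,255,255))
def b(px,z): return B.T@(onplane(c,px,n=B[:,2],o=J[:3]+z*B[:,2])-J[:3])
for r in range(120,290,25):
    k=np.flatnonzero(g[r,200:360])+200;L=k[k<270];Q=k[k>300]
    print(r,"bed y",[b((u,r),.004)[1].round(4) for u in(L.min()-.5,Q.max()+.5)],"sheet y",[b((u,r),.026)[1].round(4) for u in(L.max()+.5,Q.min()-.5)])
E
```

```text
t 20.5 bed pos [-0.0915  0.0001  0.0327] world [ 0.5788 -0.1599  0.1135] F bed [ 0.8 -0.4 -0.9] open 0.05980678214945549 29.996917247772217
target [ 0.5833 -0.1586  0.1066] shares [ 0.037 -0.     0.018] [-0.001  0.001 -0.002]
120 bed y [np.float64(0.0503), np.float64(-0.0486)] sheet y [np.float64(0.0319), np.float64(-0.0309)]
145 bed y [np.float64(0.0495), np.float64(-0.0487)] sheet y [np.float64(0.0317), np.float64(-0.0408)]
170 bed y [np.float64(0.0496), np.float64(-0.0487)] sheet y [np.float64(0.0315), np.float64(-0.0408)]
195 bed y [np.float64(0.0496), np.float64(-0.0489)] sheet y [np.float64(0.0321), np.float64(-0.0409)]
220 bed y [np.float64(0.0506), np.float64(-0.049)] sheet y [np.float64(0.0319), np.float64(-0.0384)]
245 bed y [np.float64(0.0499), np.float64(-0.0482)] sheet y [np.float64(0.0317), np.float64(-0.0308)]
270 bed y [np.float64(0.051), np.float64(-0.0484)] sheet y [np.float64(0.0315), np.float64(-0.029)]
```

Emit:
jog_arm(rows=[[[0.01,0,0],[0,0,0]],[[0.02,0,0],[0,0,0]],[[0.028,0,0],[0,0,0]],[[0.028,0,0],[0,0,0]],[[0.028,0,0],[0,0,0]]])

```text
t: 21.0
tool_pos: [0.583, -0.1585, 0.1101]
orientation: [2.941, 0.4, -0.791]
force: [0.2, -0.0, -1.5]
opening: 0.0596
gripper_force: 30.0
```

Emit:
jog_arm(rows=[[[0,0,0.008],[0,0,0]],[[0,0,0.01],[0,0,0]],[[0,0,0.01],[0,0,0]],[[0,0,0.01],[0,0,0]]])

```text
t: 21.4
tool_pos: [0.582, -0.1589, 0.1085]
orientation: [2.941, 0.4, -0.791]
force: [-0.6, 0.2, -1.1]
opening: 0.0597
gripper_force: 30.0
```

```bash
python3 goto.py -.084 0.0001 .029
```

```text
t 21.55 bed pos [-0.086   0.0002  0.03  ] world [ 0.5821 -0.1589  0.1085] F bed [ 1.2  0.  -1.3] open 0.05937654030566347 29.997011125087738
target [ 0.5833 -0.1586  0.1066] shares [0.01  0.    0.005] [-0.001  0.001 -0.002]
```

Emit:
jog_arm(rows=[[[0.005,0,0],[0,0,0]],[[0.005,0,0],[0,0,0]],[[0.005,0,0],[0,0,0]]])

```text
t: 21.85
tool_pos: [0.5829, -0.1586, 0.1079]
orientation: [2.941, 0.4, -0.791]
force: [-0.5, -0.4, -1.8]
opening: 0.0598
gripper_force: 30.0
```

Emit:
jog_arm(rows=[[[0.005,0,0],[0,0,0]],[[0.005,0,0],[0,0,0]],[[0.005,0,0],[0,0,0]]])

```text
t: 22.15
tool_pos: [0.5832, -0.1586, 0.1078]
orientation: [2.941, 0.399, -0.793]
force: [-4.4, -1.3, 3.4]
opening: 0.0595
gripper_force: 30.0
```

Emit:
jog_arm(rows=[[[0.005,0,0],[0,0,0]],[[0.005,0,0],[0,0,0]],[[0.005,0,0],[0,0,0]]])

```text
t: 22.45
tool_pos: [0.5833, -0.1586, 0.1078]
orientation: [2.94, 0.398, -0.796]
force: [-9.3, -2.7, 6.3]
opening: 0.0597
gripper_force: 30.0
```

```bash
python3 goto.py -.084 0.0001 .029
```

```text
t 22.6 bed pos [-0.0846  0.0001  0.03  ] world [ 0.5833 -0.1586  0.1078] F bed [-10.9   0.4   0.6] open 0.059813094235345435 29.99270796775818
target [ 0.5833 -0.1586  0.1066] shares [ 0.003 -0.     0.005] [-0.001  0.003 -0.002]
```

Emit:
jog_arm(rows=[[[-0.006,0,0],[0,0,0]],[[-0.006,0,0.004],[0,0,0]],[[-0.006,0,0.004],[0,0,0]],[[-0.006,0,0.004],[0,0,0]]])

```text
t: 23.0
tool_pos: [0.583, -0.1587, 0.1075]
orientation: [2.941, 0.399, -0.792]
force: [-4.8, -0.6, 5.3]
opening: 0.0597
gripper_force: 30.0
```

Emit:
jog_arm(rows=[[[0,0,0.004],[0,0,0]],[[0,0,0.004],[0,0,0]],[[0,0,0.004],[0,0,0]]])

```text
t: 23.3
tool_pos: [0.583, -0.1587, 0.1074]
orientation: [2.941, 0.399, -0.79]
force: [-3.9, -0.1, 8.5]
opening: 0.0599
gripper_force: 30.0
```

```bash
python3 goto.py -.084 0.0001 .029
```

```text
t 23.45 bed pos [-0.0846  0.0001  0.0295] world [ 0.583  -0.1587  0.1074] F bed [-7.4  0.3  4.6] open 0.059679842278288105 29.99377816915512
target [ 0.5833 -0.1586  0.1066] shares [ 0.003 -0.     0.002] [-0.001  0.001 -0.002]
```

Emit:
jog_arm(rows=[[[0,0,0],[0,0,0]],[[0,0,0],[0,0,0]],[[0,0,0],[0,0,0]],[[0,0,0],[0,0,0]],[[0,0,0],[0,0,0]]], hand=-1)

```text
t: 23.95
tool_pos: [0.5828, -0.1586, 0.106]
orientation: [2.941, 0.4, -0.791]
force: [0.6, -0.2, -0.2]
opening: 0.0921
gripper_force: 0.0
```

Emit:
jog_arm(rows=[[[0,0,-0.1],[0,0,0]],[[0,0,-0.3],[0,0,0]],[[0,0,-0.55],[0,0,0]],[[0,0,-0.65],[0,0,0]],[[0,0,-0.65],[0,0,0]]])

```text
t: 24.45
tool_pos: [0.6481, -0.141, 0.2224]
orientation: [2.942, 0.399, -0.78]
force: [0.5, 0.4, -0.3]
opening: 0.0932
gripper_force: 0.0
```

```bash
python3 goto.py -.272 0.0006 .16; python3 - <<'E'
from goto import *
p,R,F,s,c=state();pickle.dump((p,R,c),open("w7.pkl","wb"))
cv2.imwrite("pics/w7.png",cv2.resize(c["frame"][60:360,130:430,::-1],(600,600),interpolation=cv2.INTER_CUBIC))
E
```

```text
t 24.6 bed pos [-8.35e-02 -1.00e-04  1.58e-01] world [ 0.6458 -0.1412  0.2181] F bed [ 0.3 -0.1 -0.8] open 0.0929407920905937 0.0
target [ 0.4894 -0.1844  0.3141] shares [-0.942 -0.001 -0.006] [-0.002  0.003 -0.001]
```

View pics/w7.png

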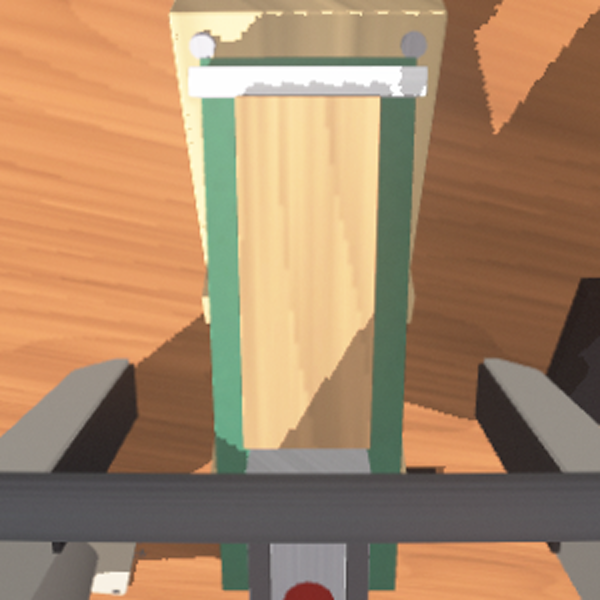

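The board is flush on the stack and against the fence (crop columns 235–380, top edge at row 97). The latch is next: close the fingers and go behind the knob.

Emit:
jog_arm(rows=[[[-0.2,0,-0.05],[0,0,0]],[[-0.4,0,-0.05],[0,0,0]],[[-0.6,0,-0.05],[0,0,0]],[[-0.8,0,-0.03],[0,0,0]],[[-0.94,-0.003,0],[0,0,0]]], hand=1, squeeze=20)

```text
t: 25.25
tool_pos: [0.4866, -0.1847, 0.3141]
orientation: [2.941, 0.398, -0.79]
force: [0.3, 0.0, 1.1]
opening: 0.0578
gripper_force: 0.0
```

Emit:
jog_arm(rows=[[[0,0,0],[0,0,0]],[[0,0,0],[0,0,0]],[[0,0,0],[0,0,0]],[[0,0,0],[0,0,0]]])

```text
t: 25.65
tool_pos: [0.4891, -0.1837, 0.3118]
orientation: [2.941, 0.401, -0.794]
force: [-0.1, -0.1, -0.0]
opening: 0.0255
gripper_force: 0.0
```

```bash
python3 goto.py -.274 0.0006 .072;python3 - <<'E'
from goto import *
p,R,F,s,c=state(1)
im=np.zeros((420,800,3),np.uint8);im[:,:560]=c["frame"][:,:,::-1];t=imaging.read_camera("scene")["frame"][170:290,160:270,::-1];im[:262,560:]=cv2.resize(t,(240,262))
cv2.imwrite("pics/w8.png",im);print(proj(c,B@np.array([-.237,0,.095])+J[:3]))
E
```

```text
t 25.8 bed pos [-0.2711  0.0013  0.1582] world [ 0.4892 -0.1838  0.312 ] F bed [-0.4 -0.5  0.3] open 0.013268265742024214 0.0
target [ 0.4454 -0.1967  0.2389] shares [-0.013  0.004  0.431] [-0.001  0.002 -0.001]
[285.82359357 174.44321027]
```

View pics/w8.png

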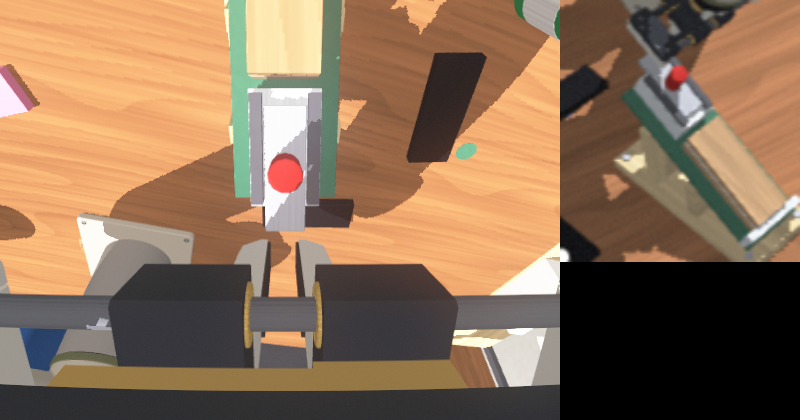

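The knob top is at (285,174), as predicted, with the fingers behind it at column 285. Descending, then pushing.

Emit:
jog_arm(rows=[[[-0.013,0.004,0.1],[0,0,0]],[[-0.013,0.004,0.2],[0,0,0]],[[-0.013,0.004,0.32],[0,0,0]],[[-0.013,0.004,0.41],[0,0,0]],[[-0.013,0.004,0.43],[0,0,0]]])

```text
t: 26.4
tool_pos: [0.4438, -0.1967, 0.238]
orientation: [2.941, 0.4, -0.796]
force: [-0.2, 0.0, -0.1]
opening: 0.0004
gripper_force: 0.0
```

Emit:
jog_arm(rows=[[[0.02,0,0],[0,0,0]],[[0.05,0,0],[0,0,0]],[[0.08,0,0],[0,0,0]],[[0.1,0,0],[0,0,0]],[[0.12,0,0],[0,0,0]]])

```text
t: 26.9
tool_pos: [0.466, -0.1914, 0.2282]
orientation: [2.941, 0.399, -0.79]
force: [-0.8, -1.4, 3.1]
opening: 0.0003
gripper_force: 1.3
```

```bash
python3 goto.py -.214 0.0006 .072
```

```text
t 27.05 bed pos [-0.2501  0.0004  0.0728] world [ 0.4658 -0.1912  0.2275] F bed [-0.6 -0.1  0.6] open 0.0005564053566228216 0.0
target [ 0.4954 -0.1827  0.2089] shares [ 0.18  -0.001  0.003] [-0.001  0.001 -0.001]
```

Emit:
jog_arm(rows=[[[0.04,0,0],[0,0,0]],[[0.08,0,0],[0,0,0]],[[0.11,0,0],[0,0,0]],[[0.13,0,0],[0,0,0]],[[0.15,0,0],[0,0,0]]])

```text
t: 27.55
tool_pos: [0.4906, -0.1843, 0.2125]
orientation: [2.941, 0.4, -0.791]
force: [-1.3, 0.6, 2.4]
opening: 0.0007
gripper_force: 1.3
```

Emit:
jog_arm(rows=[[[0.01,0,0],[0,0,0]],[[0.02,0,0],[0,0,0]],[[0.02,0,0],[0,0,0]]])

```text
t: 27.85
tool_pos: [0.4937, -0.1834, 0.2105]
orientation: [2.941, 0.4, -0.791]
force: [0.8, -0.4, 0.8]
opening: 0.0007
gripper_force: 0.2
```

Emit:
jog_arm(rows=[[[0.01,0,0],[0,0,0]],[[0.01,0,0],[0,0,0]],[[0.01,0,0],[0,0,0]]])

```text
t: 28.15
tool_pos: [0.4949, -0.1831, 0.2099]
orientation: [2.941, 0.399, -0.792]
force: [-4.8, -1.7, 2.6]
opening: 0.0004
gripper_force: 2.6
```

```bash
python3 goto.py -.214 0.0006 .072
```

```text
t 28.3 bed pos [-0.2151  0.0003  0.0725] world [ 0.4949 -0.1831  0.2099] F bed [-5.6  0.8  0.2] open 0.0007542954402653275 2.9692943952977657
target [ 0.4954 -0.1827  0.2089] shares [ 0.005 -0.001  0.003] [-0.001  0.002 -0.002]
```

Emit:
jog_arm(rows=[[[0.01,0,0],[0,0,0]],[[0.01,0,0],[0,0,0]],[[0.01,0,0],[0,0,0]]])

```text
t: 28.6
tool_pos: [0.4951, -0.1831, 0.2098]
orientation: [2.94, 0.397, -0.798]
force: [-13.4, -1.7, 9.2]
opening: 0.0006
gripper_force: 8.1
```

Emit:
jog_arm(rows=[[[0.008,0,0],[0,0,0]],[[0.008,0,0],[0,0,0]],[[0.008,0,0],[0,0,0]]])

```text
t: 28.9
tool_pos: [0.4952, -0.183, 0.2097]
orientation: [2.939, 0.395, -0.802]
force: [-20.5, -2.8, 14.1]
opening: 0.0006
gripper_force: 12.2
```

```bash
python3 goto.py -.214 0.0006 .072
```

```text
t 29.05 bed pos [-0.2147  0.0003  0.0726] world [ 0.4952 -0.183   0.2097] F bed [-25.    2.5   2.1] open 0.00041101479777336903 12.111546993255615
target [ 0.4954 -0.1827  0.2089] shares [ 0.004 -0.001  0.003] [-0.002  0.006 -0.003]
```

Hard stop at 25 N, so the slide is fully home. I'll back off, lift, and check.

Emit:
jog_arm(rows=[[[-0.06,0,0],[0,0,0]],[[-0.12,0,0],[0,0,0]],[[-0.15,0,-0.1],[0,0,0]],[[-0.15,0,-0.35],[0,0,0]],[[-0.15,0,-0.6],[0,0,0]]])

```text
t: 29.55
tool_pos: [0.5308, -0.1729, 0.3277]
orientation: [2.942, 0.4, -0.793]
force: [3.0, -0.4, 0.9]
opening: 0.0007
gripper_force: 0.0
```

Emit:
jog_arm(rows=[[[0,0,0],[0,0,0]],[[0,0,0],[0,0,0]],[[0,0,0],[0,0,0]]])

```text
t: 29.85
tool_pos: [0.5308, -0.1731, 0.3257]
orientation: [2.941, 0.4, -0.793]
force: [0.2, -0.6, -1.0]
opening: 0.0008
gripper_force: 0.0
```

```bash
python3 - <<'E'
from goto import *
p,R,F,s,c=state(1);print(s["t"],p,s["force"])
im=np.zeros((420,800,3),np.uint8);im[:,:560]=c["frame"][:,:,::-1];t=imaging.read_camera("scene")["frame"][170:290,160:270,::-1];im[:262,560:]=cv2.resize(t,(240,262))
cv2.imwrite("pics/w9.png",im)
h=cv2.cvtColor(c["frame"],cv2.COLOR_RGB2HSV);m=cv2.inRange(h,(0,150,150),(6,255,255))[:300,200:400]
cs=max(cv2.findContours(m,0,2)[0],key=cv2.contourArea);(u,v),r=cv2.minEnclosingCircle(cs);print(u+200,v,r)
for j in(0,.005):print(proj(c,B@np.array([-.1924-j,0,.095])+J[:3]))
E
```

```text
29.9 [ 0.53045606 -0.17310592  0.32532301] [ 0.88155269  0.01559728 -0.01197791]
283.85902404785156 149.32150268554688 15.46705436706543
[284.42216321 149.96217216]
[284.42938433 156.30917216]
```

View pics/w9.png

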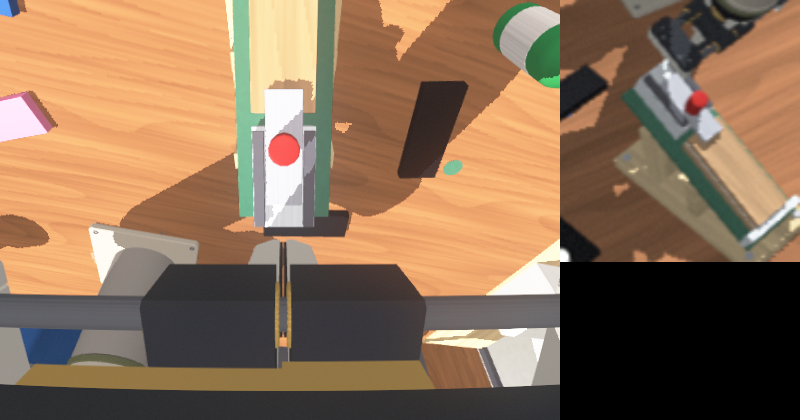

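The knob is at (284,149), where the home position predicts it. The tongue covers the end of the board, the stack sits against the fence, and the gripper is clear.

```bash
python3 -c "
from plant import robot
print(robot.close_job())"
```

```text
the job is handed in; nothing more can be done
None
```

I laid the sheet and then the second board on the base board, flush and against the fence. I then pushed the latch home against its stop, with its tongue over the stack's end, and handed the job in at about 30 s of the 72 s limit; no verdict came back.

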